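Find the rocking canister lid and push it home

ROBOT

A 7-joint arm with a two-finger parallel gripper is mounted at the origin on the work surface. World frame = base frame: x ahead of the robot, y to its left, z up, the work surface at z = 0. Lengths are in m, angles in rad, forces in N, time in s.
With the tool pointing down it reaches from about 0.425 to 0.825 m from the base axis. Payload 3.6 kg.
Tool frame: the origin (TCP) lies on the centre line of the jaws, within the pads' length; the fingertips stand 19 mm ahead of it and the grasp point (between the pads) is the TCP; z points along the fingers, y is the line along which they close (so a half turn about z gives the same grasp; the last joint's range is limited). The gripper opens to 85 mm and grips with 20 to 120 N. Pads are 22 mm wide; open, the fingers measure 114 mm over their backs; the gripper's body (76 mm by 85 mm) begins 54 mm behind the grasp point. The pads swing forward as they close: fully open they stand 13 mm farther back than shut.
Start: joints at [-1.161, 0.615, -0.013, 1.423, 0.008, 1.103, -0.04], TCP at [0.274, 0.589, 0.25] pointing down, gripper open.
Joint ranges: [-3.12, 3.12], [-0.3, 2.06], [-1.34, 1.32], [0.26, 2.42], [-1.36, 4.5], [0.01, 1.98], [-2.84, 2.84]. Speed limits (rad/s): [2.79, 2.79, 3.14, 3.14, 3.14, 3.14, 3.14].

INTERFACE

Orientations are given as a unit quaternion [x, y, z, w].
In Python, from rig import monitor, vision, robot, nets gives the robot as it stands. The module is installed in compiled form; this text tells all that it offers.
- The arm moves only by the shell command python3 -m creep 'ROWS' [FORCE]. ROWS is JSON, a list of rows, each an object of numbers: "dx", "dy", "dz": the shift along the tool's x, y, z scaled (see below); "ax", "ay", "az": the turn, a rotation vector about the tool's x, y, z scaled (see below); "hand": the closure, from 0 (fully open) to 1 (shut). A call has 1 to 12 rows; each row shifts and turns the commanded pose from where the row before left it, along the tool's axes as they then stand; what a row does not reach is not made up. The controller multiplies each number of a shift by 25 cm and each number of a turn by 60 degrees. A row lasts 1/8 s, in which the tool goes at most 62.5 mm and 10.7 degrees, less where a joint would pass 70% of its speed; a pose out of reach is approached as far as the arm can. A call with a number of a shift or a turn outside -1 to 1 is refused whole. A call with a gripper value outside its range is refused whole. The fingers move at their own pace and stop on an object; FORCE is the grip in N (left out, the last holds). Time passes only in rows, so rows that do not move let the fingers close. It gives the time, the measured TCP pose, the force, the opening and the grip force at its end, in the units of the state.
- monitor.get_obs(): the state, without advancing time (a new reading comes with each control period).
- vision.grab_frame(name): name is "scene" or "top" or "wrist"; returns a dict with "img" (400x640x3 uint8, blue, green, red), "depth" (400x640 float32, m along the optical axis (not along the pixel's ray), 0 where there is no reading), "fx", "fy", "cx", "cy" (pixels), "world_from_camera" (4x4, takes a point from camera to world coordinates); the wrist camera has in their place "T_tool_cam" (4x4, takes a point from camera to tool coordinates, whose origin is the TCP and whose axes are the flange's). Camera axes: x right, y down, z forward; pixel columns grow to the right and rows downward; lengths in m; the calibration is good to about 2 mm. The wrist camera is an equidistant fisheye: a pixel r from the principal point sees the ray r / f radians off the axis. A picture is of the moment at which its call begins: read the wrist's pose just before it.
- robot.hand_in(): hands the job in; it is judged then, once.
Trained networks look in the newest picture that a camera, given by its name, has taken for a name from the list of things; names that differ only in an ending like _2 or _b are one class to them, and where a whole thing is asked for, a point or a joint stands for the part that bears it (a point fixed in the world has none). Each returns a list of dicts, best first, with "conf" (0 to 1); they miss things now and then, are a little off and sometimes report something else, mostly with a low value. They report only what shows in the picture. A call takes as long as a camera call. They do not tell look-alikes from the thing itself.
- nets.cut_out(name, camera): "mask" (400x640 bool, what is visible of it) and "extent" ([left, top, right, bottom] in pixels, round what is visible of it).
The state is a dict: "time_s": time; "joints": joint angles; "qvel": joint speeds; "effort": joint torques, N m; "ee_pos": TCP position; "ee_rot": TCP orientation; "wrist_force": force on the tool from outside, world axes, zero at the start; "ft_torque": the same for the moment, N m; "opening": finger opening in m; "finger_force": force on a finger pad.
Only numpy, scipy, OpenCV 4.12 (cv2) and the standard library are available. Lean on these libraries where they do the work, as an engineer would, in place of code of your own. Each camera call takes 0.05 s, during which the arm holds its last target. There are 200 camera calls.

TASK

One of the four identical canisters has an oak lid that was set on but never pushed home. Without gripping or lifting anything, press with the fingertips near the edge of the lids until you find the one that rocks, then press that lid down in the middle until it is fully home and level. Finish while still holding that lid down firmly with the fingertips, so the trapped air can bleed out past its seal; leave the crockery around the canisters where it stands.

Things in the scene. Friction and masses are not known exactly. Their poses are not given: they have to be found in the camera images.
- lid1: flat round oak lid of a white stoneware canister (99 mm wide, stands fast); 100 mm wide, 16 mm thick. Origin: centre of its top, 131 to 143 mm above the shelf, home or not; z: its upward normal. Home: firm. Not home: perches level 4 to 5 mm too high on its seal; 3 to 5 N at 30 to 40 mm from the centre tips it 0.05 to 0.1 rad (edge sinks 2 to 4 mm), springs back; 13 N on the middle slides it down to stay
- lid2: flat round oak lid of a white stoneware canister (99 mm wide, stands fast); 100 mm wide, 16 mm thick. Origin: centre of its top, 131 to 143 mm above the shelf, home or not; z: its upward normal. Home: firm. Not home: perches level 4 to 5 mm too high on its seal; 3 to 5 N at 30 to 40 mm from the centre tips it 0.05 to 0.1 rad (edge sinks 2 to 4 mm), springs back; 13 N on the middle slides it down to stay
- lid3: flat round oak lid of a white stoneware canister (99 mm wide, stands fast); 100 mm wide, 16 mm thick. Origin: centre of its top, 131 to 143 mm above the shelf, home or not; z: its upward normal. Home: firm. Not home: perches level 4 to 5 mm too high on its seal; 3 to 5 N at 30 to 40 mm from the centre tips it 0.05 to 0.1 rad (edge sinks 2 to 4 mm), springs back; 13 N on the middle slides it down to stay
- lid4: flat round oak lid of a white stoneware canister (99 mm wide, stands fast); 100 mm wide, 16 mm thick. Origin: centre of its top, 131 to 143 mm above the shelf, home or not; z: its upward normal. Home: firm. Not home: perches level 4 to 5 mm too high on its seal; 3 to 5 N at 30 to 40 mm from the centre tips it 0.05 to 0.1 rad (edge sinks 2 to 4 mm), springs back; 13 N on the middle slides it down to stay
- saucer1: a white saucer, 136 mm in diameter, 18 mm high, loose; a bystander. Origin: centre of its underside
- saucer2: a second white saucer, the same size, loose; a bystander. Origin: centre of its underside
- glass: a clear glass cup, 74 mm in diameter, 85 mm high, loose; a bystander. Origin: centre of its underside
- tamper: a steel coffee tamper standing on its base, 58 mm in diameter, 90 mm high, loose; a bystander. Origin: centre of its underside
- mug: a white mug, 80 mm in diameter, 90 mm high, loose; a bystander. Origin: centre of its underside
Mind the look-alikes: they are no part of the job. Leave any blue or green look-alike of the part that bears lid4 alone.

How it is judged:
By the outcome, as a careful person would: the job done as asked, in the order asked, and still so for the second after the job is handed in, while the arm keeps its last pose, push and grip.
It also fails if it takes over 51 s, if anything falls off the work surface, if the arm or the gripper's body presses on something with over 40 N, if the wrist force passes 120 N, or if a joint passes its speed limit or range.

## Working session

There is one attempt and no reset: what is moved stays moved. The work goes in short steps, Python scripts to look and compute and a shell command to move; the robot and the scene stay as the last step left them, time stands still between calls to the robot, and variables do not carry over. Pictures are saved under pics/ and viewed, at most 10 in all, crops included, and the job is handed in when it is done.

```bash
mkdir -p pics; cat > h.py <<'E'
import numpy as np, cv2
from rig import monitor, vision, robot, nets
def cloud(f):
    v,u=np.mgrid[0:400,0:640]; d=f["depth"]
    P=np.stack([(u-f["cx"])/f["fx"]*d,(v-f["cy"])/f["fy"]*d,d],-1)
    T=f["world_from_camera"]; W=P@T[:3,:3].T+T[:3,3]; W[d==0]=np.nan
    return W
E
python3 - <<'E'
from h import *
o=monitor.get_obs(); print({k:np.round(v,3) for k,v in o.items()})
for c in("top","scene"):
    f=vision.grab_frame(c); cv2.imwrite(f"pics/{c}1.png",f["img"]); W=cloud(f); np.save(c+".npy",W)
    for n in("lid1","saucer1","glass","tamper","mug"):
        for r in nets.cut_out(n,c):
            p=W[r["mask"]]; p=p[~np.isnan(p[:,0])]
            z=np.percentile(p[:,2],90) if len(p) else 0
            q=p[abs(p[:,2]-z)<.006]
            print(c,n,round(r["conf"],2),np.round(r["extent"]),np.round(z,4),np.round(q.mean(0),4) if len(q) else '',np.round(np.ptp(q,axis=0),3) if len(q) else '')
E
```

```text
{'time_s': np.float64(0.0), 'joints': array([-1.161,  0.616, -0.013,  1.425,  0.008,  1.103, -0.04 ]), 'qvel': array([-0.   , -0.   ,  0.   , -0.001,  0.   ,  0.001,  0.   ]), 'effort': array([-1.0000e-03, -4.6922e+01,  2.5900e-01, -1.7103e+01,  1.0000e-02,
        1.0000e-02, -0.0000e+00]), 'ee_pos': array([0.274, 0.589, 0.249]), 'ee_rot': array([ 0.216,  0.976, -0.001, -0.   ]), 'wrist_force': array([-0.122,  0.449,  0.339]), 'ft_torque': array([ 0.049, -0.005,  0.036]), 'finger_force': np.float64(0.0), 'opening': np.float64(0.085)}
top lid1 0.82 [216. 146. 256. 188.] 0.1421 [0.5869 0.1214 0.1402] [0.095 0.099 0.009]
top lid1 0.82 [442. 231. 490. 277.] 0.1387 [ 0.3896 -0.418   0.1369] [0.098 0.099 0.009]
top lid1 0.81 [352. 110. 393. 150.] 0.1388 [ 0.6859 -0.201   0.1369] [0.098 0.098 0.009]
top lid1 0.73 [328. 253. 369. 295.] 0.139 [ 0.3403 -0.148   0.137 ] [0.097 0.096 0.009]
top lid1 0.68 [302. 175. 347. 220.] 0.1359 [ 0.511  -0.0937  0.134 ] [0.099 0.097 0.009]
top lid1 0.66 [131. 171. 175. 213.] 0.1384 [0.5168 0.3173 0.1364] [0.098 0.099 0.01 ]
top lid1 0.64 [396. 167. 436. 21
[... 978 characters left out ...]
58. 396. 189.] 0.1406 [0.5916 0.1181 0.1391] [0.098 0.101 0.008]
scene lid1 0.66 [372. 123. 402. 143.] 0.1367 [0.5207 0.314  0.135 ] [0.097 0.098 0.008]
scene lid1 0.57 [281. 193. 323. 223.] 0.1349 [ 0.5151 -0.097   0.1334] [0.1   0.099 0.008]
scene saucer1 0.93 [410. 175. 454. 201.] 0.0155 [0.6915 0.3114 0.0133] [0.129 0.135 0.011]
scene saucer1 0.91 [283. 171. 324. 199.] 0.0161 [0.3615 0.0963 0.0139] [0.134 0.122 0.011]
scene glass 0.71 [336. 228. 366. 263.] 0.0829 [ 0.6477 -0.0715  0.0819] [0.073 0.073 0.01 ]
scene tamper 0.71 [213. 236. 232. 273.] 0.0875 [ 0.4014 -0.2744  0.0866] [0.033 0.028 0.01 ]
scene mug 0.62 [184. 306. 245. 364.] 0.0881 [ 0.5677 -0.4365  0.0881] [0.081 0.079 0.011]
```

View pics/top1.png

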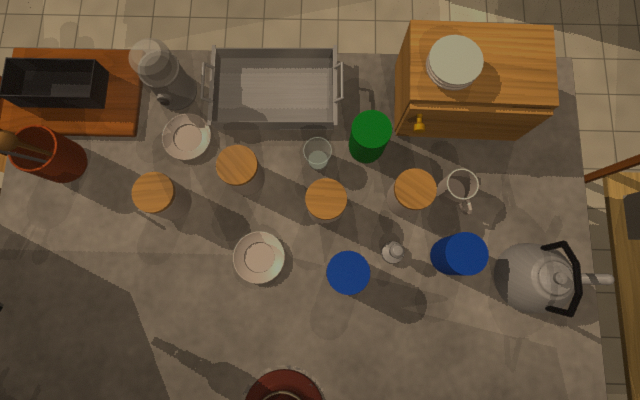

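View pics/scene1.png

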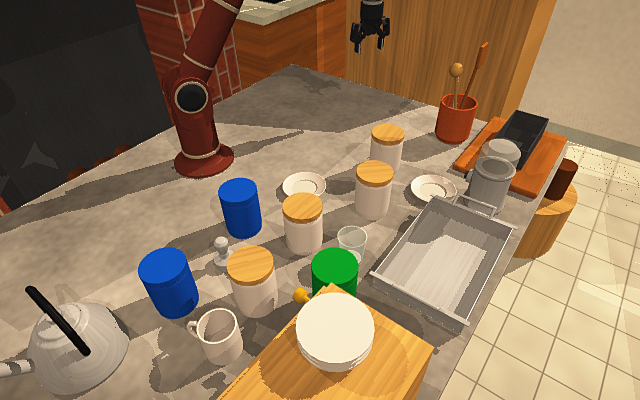

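The top view shows the oak lids at pixels (153,192), (237,165), (326,199) and (415,189). The blue cylinders (348,272; 460,254) and the green one (370,137) are look-alikes. The scene view agrees. I'll align the tool and close the fingers, then go to the first lid.

```bash
python3 - <<'E'
import numpy as np
T=np.load("top.npy");S=np.load("scene.npy")
for n,x,y in(("A",.519,.316),("B",.589,.12),("C",.513,-.095),("D",.541,-.3056)):
    for W in(T,S):
        m=(np.hypot(W[...,0]-x,W[...,1]-y)<.04); z=W[m][:,2]; print(n,np.round([np.nanmedian(z),np.nanmin(z),np.nanmax(z)],4))
E
python3 -m creep '[{"az":-0.14,"hand":1},{"az":-0.14,"hand":1},{"az":-0.138,"hand":1},{"hand":1}]' 20
```

```text
A [0.1365 0.1312 0.1428]
A [0.1352 0.1318 0.1389]
B [0.1403 0.1353 0.1449]
B [0.1392 0.1362 0.1427]
C [0.1339 0.1292 0.1384]
C [0.1336 0.1304 0.1373]
D [0.1389 0.1336 0.1433]
D [0.139  0.1351 0.1425]$[0]: bad value
```

```bash
python3 -m creep '[{"dx":0,"dy":0,"dz":0,"ax":0,"ay":0,"az":-0.14,"hand":1},{"dx":0,"dy":0,"dz":0,"ax":0,"ay":0,"az":-0.14,"hand":1},{"dx":0,"dy":0,"dz":0,"ax":0,"ay":0,"az":-0.138,"hand":1},{"dx":0,"dy":0,"dz":0,"ax":0,"ay":0,"az":0,"hand":1}]' 20
```

```text
time_s: 1.1
ee_pos: [0.2745, 0.5891, 0.2503]
ee_rot: [-0.0, 1.0, 0.0, -0.0]
wrist_force: [-0.8, -0.1, 0.4]
opening: 0.0124
finger_force: 0.0
```

```bash
python3 -m creep '[{"dx":-0.163,"dy":-0.159,"dz":0,"ax":0,"ay":0,"az":0,"hand":1},{"dx":-0.163,"dy":-0.159,"dz":0,"ax":0,"ay":0,"az":0,"hand":1},{"dx":-0.163,"dy":-0.159,"dz":0,"ax":0,"ay":0,"az":0,"hand":1},{"dx":-0.163,"dy":-0.159,"dz":0,"ax":0,"ay":0,"az":0,"hand":1},{"dx":-0.163,"dy":-0.159,"dz":0,"ax":0,"ay":0,"az":0,"hand":1},{"dx":-0.163,"dy":-0.159,"dz":0,"ax":0,"ay":0,"az":0,"hand":1},{"dx":0,"dy":0,"dz":0.16,"ax":0,"ay":0,"az":0,"hand":1},{"dx":0,"dy":0,"dz":0.12,"ax":0,"ay":0,"az":0,"hand":1},{"dx":0,"dy":0,"dz":0,"ax":0,"ay":0,"az":0,"hand":1},{"dx":0,"dy":0,"dz":0,"ax":0,"ay":0,"az":0,"hand":1}]'
```

```text
time_s: 2.35
ee_pos: [0.52, 0.352, 0.1816]
ee_rot: [-0.001, 1.0, 0.001, 0.001]
wrist_force: [-0.0, 0.2, 0.6]
opening: 0.0002
finger_force: 0.0
```

```bash
python3 -m creep '[{"dx":0,"dy":0,"dz":0.044,"ax":0,"ay":0,"az":0,"hand":1},{"dx":0,"dy":0,"dz":0.044,"ax":0,"ay":0,"az":0,"hand":1},{"dx":0,"dy":0,"dz":0,"ax":0,"ay":0,"az":0,"hand":1}]'
for i in 1; do python3 -m creep '[{"dx":0,"dy":0,"dz":0.008,"ax":0,"ay":0,"az":0,"hand":1},{"dx":0,"dy":0,"dz":0,"ax":0,"ay":0,"az":0,"hand":1}]'; done
```

```text
time_s: 2.72
ee_pos: [0.5186, 0.3507, 0.1571]
ee_rot: [-0.001, 1.0, -0.001, -0.001]
wrist_force: [-0.5, -0.2, -0.7]
opening: -0.0001
finger_force: 0.0
time_s: 2.98
ee_pos: [0.5194, 0.3513, 0.1564]
ee_rot: [-0.001, 1.0, 0.0, 0.0]
wrist_force: [-0.3, 0.2, -0.2]
opening: 0.0
finger_force: 0.0
```

```bash
python3 -m creep '[{"dx":0,"dy":0,"dz":0.006,"ax":0,"ay":0,"az":0,"hand":1},{"dx":0,"dy":0,"dz":0,"ax":0,"ay":0,"az":0,"hand":1}]'
```

```text
time_s: 3.22
ee_pos: [0.5196, 0.3514, 0.1553]
ee_rot: [-0.001, 1.0, 0.0, 0.0]
wrist_force: [-0.4, -0.0, 1.9]
opening: -0.0001
finger_force: 0.9
```

```bash
python3 -m creep '[{"dx":0,"dy":0,"dz":0.004,"ax":0,"ay":0,"az":0,"hand":1},{"dx":0,"dy":0,"dz":0,"ax":0,"ay":0,"az":0,"hand":1}]'
```

```text
time_s: 3.48
ee_pos: [0.5196, 0.3515, 0.1551]
ee_rot: [-0.001, 1.0, 0.0, 0.001]
wrist_force: [-1.0, -1.2, 6.4]
opening: -0.0001
finger_force: 3.1
```

```bash
python3 -m creep '[{"dx":0,"dy":0,"dz":0.004,"ax":0,"ay":0,"az":0,"hand":1},{"dx":0,"dy":0,"dz":0,"ax":0,"ay":0,"az":0,"hand":1}]'
```

```text
time_s: 3.72
ee_pos: [0.5196, 0.3516, 0.155]
ee_rot: [-0.001, 1.0, 0.001, 0.001]
wrist_force: [-1.7, -0.9, 9.6]
opening: 0.0001
finger_force: 5.0
```

```bash
python3 -m creep '[{"dx":0,"dy":0,"dz":-0.10,"ax":0,"ay":0,"az":0,"hand":1},{"dx":-0.0695,"dy":-0.1965,"dz":0,"ax":0,"ay":0,"az":0,"hand":1},{"dx":-0.0695,"dy":-0.1965,"dz":0,"ax":0,"ay":0,"az":0,"hand":1},{"dx":-0.0695,"dy":-0.1965,"dz":0,"ax":0,"ay":0,"az":0,"hand":1},{"dx":-0.0695,"dy":-0.1965,"dz":0,"ax":0,"ay":0,"az":0,"hand":1},{"dx":0,"dy":0,"dz":0.04,"ax":0,"ay":0,"az":0,"hand":1},{"dx":0,"dy":0,"dz":0.024,"ax":0,"ay":0,"az":0,"hand":1},{"dx":0,"dy":0,"dz":0,"ax":0,"ay":0,"az":0,"hand":1},{"dx":0,"dy":0,"dz":0,"ax":0,"ay":0,"az":0,"hand":1}]'
```

```text
time_s: 4.85
ee_pos: [0.5888, 0.1567, 0.1619]
ee_rot: [-0.002, 1.0, 0.0, -0.0]
wrist_force: [0.3, -0.4, 0.2]
opening: -0.0
finger_force: 0.0
```

```bash
python3 -m creep '[{"dx":0,"dy":0,"dz":0.008,"ax":0,"ay":0,"az":0,"hand":1},{"dx":0,"dy":0,"dz":0,"ax":0,"ay":0,"az":0,"hand":1}]'
```

```text
time_s: 5.1
ee_pos: [0.5891, 0.1552, 0.1598]
ee_rot: [-0.001, 1.0, -0.0, -0.0]
wrist_force: [0.3, -0.2, -0.3]
opening: 0.0
finger_force: 0.0
```

```bash
python3 -m creep '[{"dx":0,"dy":0,"dz":0.006,"ax":0,"ay":0,"az":0,"hand":1},{"dx":0,"dy":0,"dz":0,"ax":0,"ay":0,"az":0,"hand":1}]'
```

```text
time_s: 5.35
ee_pos: [0.5894, 0.1551, 0.159]
ee_rot: [-0.001, 1.0, 0.0, 0.0]
wrist_force: [-1.6, 0.1, 4.4]
opening: 0.0001
finger_force: 2.0
```

```bash
python3 -m creep '[{"dx":0,"dy":0,"dz":0.004,"ax":0,"ay":0,"az":0,"hand":1},{"dx":0,"dy":0,"dz":0,"ax":0,"ay":0,"az":0,"hand":1}]'
```

```text
time_s: 5.6
ee_pos: [0.5894, 0.1552, 0.1589]
ee_rot: [-0.001, 1.0, 0.0, 0.001]
wrist_force: [-2.2, -0.3, 8.5]
opening: 0.0
finger_force: 4.2
```

```bash
python3 -m creep '[{"dx":0,"dy":0,"dz":-0.08,"ax":0,"ay":0,"az":0,"hand":1},{"dx":0.076,"dy":-0.215,"dz":0,"ax":0,"ay":0,"az":0,"hand":1},{"dx":0.076,"dy":-0.215,"dz":0,"ax":0,"ay":0,"az":0,"hand":1},{"dx":0.076,"dy":-0.215,"dz":0,"ax":0,"ay":0,"az":0,"hand":1},{"dx":0.076,"dy":-0.215,"dz":0,"ax":0,"ay":0,"az":0,"hand":1},{"dx":0,"dy":0,"dz":0.045,"ax":0,"ay":0,"az":0,"hand":1},{"dx":0,"dy":0,"dz":0.04,"ax":0,"ay":0,"az":0,"hand":1},{"dx":0,"dy":0,"dz":0,"ax":0,"ay":0,"az":0,"hand":1},{"dx":0,"dy":0,"dz":0,"ax":0,"ay":0,"az":0,"hand":1}]'
```

```text
time_s: 6.72
ee_pos: [0.5142, -0.0587, 0.156]
ee_rot: [-0.002, 1.0, 0.0, 0.0]
wrist_force: [-0.1, 0.3, 0.2]
opening: 0.0001
finger_force: 0.0
```

```bash
python3 -m creep '[{"dx":0,"dy":0,"dz":0.008,"ax":0,"ay":0,"az":0,"hand":1},{"dx":0,"dy":0,"dz":0,"ax":0,"ay":0,"az":0,"hand":1}]'
```

```text
time_s: 6.98
ee_pos: [0.5137, -0.06, 0.1541]
ee_rot: [-0.001, 1.0, -0.0, 0.0]
wrist_force: [0.0, -0.0, 0.2]
opening: 0.0003
finger_force: 0.0
```

```bash
python3 -m creep '[{"dx":0,"dy":0,"dz":0.006,"ax":0,"ay":0,"az":0,"hand":1},{"dx":0,"dy":0,"dz":0,"ax":0,"ay":0,"az":0,"hand":1}]'
```

```text
time_s: 7.22
ee_pos: [0.5139, -0.0601, 0.1527]
ee_rot: [-0.001, 1.0, 0.0, 0.0]
wrist_force: [0.8, 0.2, 1.6]
opening: 0.0002
finger_force: 0.5
```

```bash
python3 -m creep '[{"dx":0,"dy":0,"dz":0.004,"ax":0,"ay":0,"az":0,"hand":1},{"dx":0,"dy":0,"dz":0,"ax":0,"ay":0,"az":0,"hand":1}]'
```

```text
time_s: 7.48
ee_pos: [0.5139, -0.0598, 0.1519]
ee_rot: [-0.001, 1.0, 0.0, 0.0]
wrist_force: [-0.6, 1.6, 3.2]
opening: -0.0001
finger_force: 1.6
```

```bash
python3 -m creep '[{"dx":0,"dy":0,"dz":0.006,"ax":0,"ay":0,"az":0,"hand":1},{"dx":0,"dy":0,"dz":0,"ax":0,"ay":0,"az":0,"hand":1}]'
```

```text
time_s: 7.72
ee_pos: [0.514, -0.0593, 0.1505]
ee_rot: [-0.001, 1.0, 0.001, 0.0]
wrist_force: [-1.3, 3.1, 5.8]
opening: -0.0003
finger_force: 3.1
```

This lid gives: it sank about 2.3 mm under 5 N, where the other two barely moved. I'll back off and press it in the middle.

```bash
python3 -m creep '[{"dx":0,"dy":0,"dz":-0.06,"ax":0,"ay":0,"az":0,"hand":1},{"dx":0,"dy":0,"dz":0,"ax":0,"ay":0,"az":0,"hand":1},{"dx":0,"dy":-0.07,"dz":0,"ax":0,"ay":0,"az":0,"hand":1},{"dx":0,"dy":-0.07,"dz":0,"ax":0,"ay":0,"az":0,"hand":1},{"dx":0,"dy":0,"dz":0.03,"ax":0,"ay":0,"az":0,"hand":1},{"dx":0,"dy":0,"dz":0,"ax":0,"ay":0,"az":0,"hand":1}]'; python3 - <<'E'
from h import *
for c in("top","scene"):
    f=vision.grab_frame(c); W=cloud(f)
    for r in nets.cut_out("lid1",c):
        p=W[r["mask"]]; p=p[~np.isnan(p[:,0])]; m=np.hypot(p[:,0]-.513,p[:,1]+.095)<.06
        if m.sum()>50: p=p[m]; p=p[abs(p[:,2]-np.median(p[:,2]))<.006]; print(c,r["conf"],np.round(p.mean(0),4),np.round((p.max(0)+p.min(0))/2,4),np.ptp(p,axis=0))
E
```

```text
time_s: 8.48
ee_pos: [0.5129, -0.0953, 0.1565]
ee_rot: [-0.001, 1.0, 0.0, -0.001]
wrist_force: [0.6, 0.3, 0.4]
opening: -0.0003
finger_force: 0.0
scene 0.94 [ 0.52   -0.1021  0.1332] [ 0.5128 -0.0949  0.1321] [0.10092881 0.0993456  0.00973147]
```

```bash
python3 -m creep '[{"dx":0,"dy":0,"dz":0.016,"ax":0,"ay":0,"az":0,"hand":1},{"dx":0,"dy":0,"dz":0.006,"ax":0,"ay":0,"az":0,"hand":1},{"dx":0,"dy":0,"dz":0.006,"ax":0,"ay":0,"az":0,"hand":1},{"dx":0,"dy":0,"dz":0,"ax":0,"ay":0,"az":0,"hand":1}]'
```

```text
time_s: 9.18
ee_pos: [0.5141, -0.095, 0.1521]
ee_rot: [-0.001, 1.0, -0.0, 0.001]
wrist_force: [-1.7, 0.3, 9.8]
opening: -0.0001
finger_force: 5.2
```

```bash
python3 -m creep '[{"dx":0,"dy":0,"dz":0.006,"ax":0,"ay":0,"az":0,"hand":1},{"dx":0,"dy":0,"dz":0.006,"ax":0,"ay":0,"az":0,"hand":1},{"dx":0,"dy":0,"dz":0,"ax":0,"ay":0,"az":0,"hand":1}]'
```

```text
time_s: 9.55
ee_pos: [0.5141, -0.095, 0.1494]
ee_rot: [-0.001, 1.0, -0.0, 0.001]
wrist_force: [-2.6, -0.1, 11.8]
opening: 0.0001
finger_force: 5.8
```

```bash
python3 -m creep '[{"dx":0,"dy":0,"dz":0.006,"ax":0,"ay":0,"az":0,"hand":1},{"dx":0,"dy":0,"dz":0.006,"ax":0,"ay":0,"az":0,"hand":1},{"dx":0,"dy":0,"dz":0,"ax":0,"ay":0,"az":0,"hand":1}]'
```

```text
time_s: 9.93
ee_pos: [0.514, -0.0949, 0.1482]
ee_rot: [-0.001, 1.0, -0.0, 0.001]
wrist_force: [-6.7, 0.4, 22.8]
opening: 0.0001
finger_force: 11.9
```

```bash
python3 -m creep '[{"dx":0,"dy":0,"dz":0.006,"ax":0,"ay":0,"az":0,"hand":1},{"dx":0,"dy":0,"dz":0,"ax":0,"ay":0,"az":0,"hand":1},{"dx":0,"dy":0,"dz":0,"ax":0,"ay":0,"az":0,"hand":1},{"dx":0,"dy":0,"dz":0,"ax":0,"ay":0,"az":0,"hand":1},{"dx":0,"dy":0,"dz":0,"ax":0,"ay":0,"az":0,"hand":1},{"dx":0,"dy":0,"dz":0,"ax":0,"ay":0,"az":0,"hand":1},{"dx":0,"dy":0,"dz":0,"ax":0,"ay":0,"az":0,"hand":1},{"dx":0,"dy":0,"dz":0,"ax":0,"ay":0,"az":0,"hand":1}]'; python3 - <<'E'
from h import *
f=vision.grab_frame("scene"); W=cloud(f); cv2.imwrite("pics/s2.png",f["img"])
for n in("lid1","saucer1","glass","tamper","mug"):
    for r in nets.cut_out(n,"scene"):
        p=W[r["mask"]]; p=p[~np.isnan(p[:,0])]; z=np.percentile(p[:,2],90); q=p[abs(p[:,2]-z)<.006]
        print(n,round(r["conf"],2),np.round(q.mean(0),4))
        if n=="lid1" and np.hypot(*(q.mean(0)[:2]-[.513,-.095]))<.05:
            print("plane",np.linalg.lstsq(np.c_[q[:,:2]-[.513,-.095],np.ones(len(q))],q[:,2],rcond=None)[0])
print(monitor.get_obs()["ee_pos"],monitor.get_obs()["wrist_force"])
E
```

```text
time_s: 10.92
ee_pos: [0.514, -0.0949, 0.148]
ee_rot: [-0.001, 1.0, -0.0, 0.001]
wrist_force: [-8.5, 2.0, 33.4]
opening: -0.0002
finger_force: 16.2
lid1 0.88 [0.5211 0.3137 0.135 ]
lid1 0.84 [ 0.3445 -0.151   0.1365]
lid1 0.77 [ 0.6895 -0.2045  0.1366]
lid1 0.72 [0.5908 0.1171 0.139 ]
lid1 0.66 [ 0.3939 -0.4209  0.1369]
lid1 0.64 [ 0.5429 -0.3071  0.1388]
lid1 0.62 [ 0.5204 -0.1021  0.1285]
plane [-0.00466313  0.00060473  0.12856381]
saucer1 0.77 [0.6933 0.3114 0.014 ]
saucer1 0.57 [0.4049 0.1027 0.0151]
glass 0.93 [ 0.6462 -0.0687  0.0824]
tamper 0.9 [ 0.4006 -0.2737  0.0871]
mug 0.93 [ 0.5677 -0.4361  0.088 ]
[ 0.51403927 -0.09491158  0.14805351] [-8.77265906  1.41587646 32.57904597]
```

View pics/s2.png

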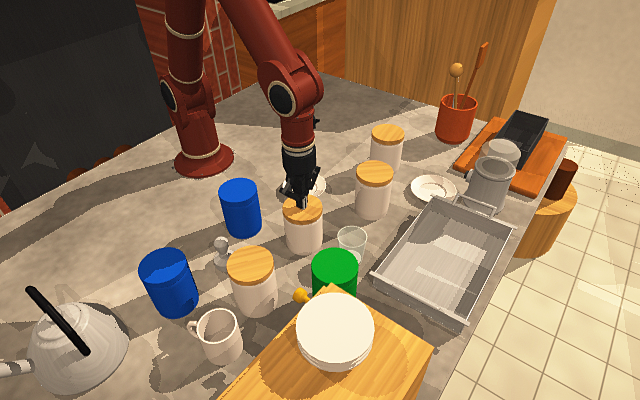

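The scene view shows the fingertips on the lid at (303,207). It is level and about 5 mm lower than before, and the crockery hasn't moved (the near saucer is partly hidden by the gripper). I'm holding steady at about 33 N.

```bash
python3 -c "
from rig import robot; print(robot.hand_in())"
```

```text
the job is handed in; nothing more can be done
None
```

I handed the job in with the loose lid (canister at x 0.513, y −0.095) pressed about 5 mm down, home and level, and the fingertips still holding it at about 33 N; I found it on the third of the four lids and did not press the fourth.

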